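Clamp a thin brass tube in the ratchet bench vise

ROBOT

A 7-joint arm with a two-finger parallel gripper is mounted at the origin on the work surface. World frame = base frame: x ahead of the robot, y to its left, z up, the work surface at z = 0. Lengths are in m, angles in rad, forces in N, time in s.
With the tool pointing down it reaches from about 0.425 to 0.925 m from the base axis. Payload 6.8 kg.
Tool frame: the origin (TCP) lies at the very end of the fingers, on their centre line; the grasp point (between the pads) lies 19 mm behind it; z points along the fingers, y is the line along which they close (so a half turn about z gives the same grasp; the last joint's range is limited). The gripper opens to 85 mm and grips with 20 to 120 N. Pads are 22 mm wide; open, the fingers measure 114 mm over their backs; the gripper's body (76 mm by 85 mm) begins 54 mm behind the grasp point. The pads swing forward as they close: fully open they stand 13 mm farther back than shut.
Start: joints at [1.129, 0.477, 0.022, 1.555, -0.011, 1.109, -0.083], TCP at [0.221, -0.638, 0.231] pointing down, gripper open.
Joint ranges: [-2.96, 2.96], [-0.34, 2.1], [-1.41, 1.46], [0.24, 2.44], [-1.37, 4.51], [0.17, 1.92], [-2.96, 2.96]. Speed limits (rad/s): [2.39, 2.39, 3.14, 3.14, 3.14, 3.14, 3.14].

INTERFACE

Orientations are given as a unit quaternion [w, x, y, z].
In Python, from station import bot gives the robot as it stands. The module is installed in compiled form; this text tells all that it offers.
- The arm moves only by the shell command python3 -m jog 'ROWS' [OPENING] [FORCE]. ROWS is JSON, a list of rows, each a list of 4 numbers: the shift along the tool's x, y, z in cm, then the turn about the tool's z in rad. In form: [[x, y, z, spin], ...]. A call has 1 to 20 rows; each row is the pose to reach, as a shift and turn from the pose commanded when the call began, along the tool's axes at that moment; what a row does not reach only later rows make up. A row lasts 1/12 s, in which the tool goes at most 41.7 mm and 7.16 degrees, less where a joint would pass 70% of its speed; a pose out of reach is approached as far as the arm can. A call with a gripper value outside its range is refused whole. OPENING is the closure, from -1 (fully open) to 1 (shut), set as the call begins (- or left out, the last holds). The fingers move at their own pace and stop on an object; FORCE is the grip in N (left out, the last holds). Time passes only in rows, so rows that repeat a pose let the fingers close. It gives the time, the measured TCP pose, the force, the opening and the grip force at its end, in the units of the state.
- bot.get_obs(): the state, without advancing time (a new reading comes with each control period).
- bot.read_camera(name): name is "scene" or "top"; returns a dict with "pixels" (420x560x3 uint8, red, green, blue), "depth" (420x560 float32, m along the optical axis (not along the pixel's ray), 0 where there is no reading), "fovy" (degrees; the focal length in pixels is half the picture's height over the tangent of half this angle, whatever the lens; pixels are square), "cx", "cy" (the principal point, pixels), "distortion" ([k1, k2, p1, p2, k3] as OpenCV has them; the pictures are not rectified), "pose" (4x4, takes a point from camera to world coordinates). Camera axes: x right, y down, z forward; pixel columns grow to the right and rows downward; lengths in m; the calibration is good to about 2 mm. A picture is of the moment at which its call begins.
- bot.hand_in(): hands the job in; it is judged then, once.
The state is a dict: "t": time; "q": joint angles; "joint_vel": joint speeds; "joint_torque": joint torques, N m; "eef_pos": TCP position; "tool_rot": TCP orientation; "contact_force": force on the tool from outside, world axes, zero at the start; "torque": the same for the moment, N m; "gripper_width": opening from 0.0 (shut) to 1.0 (fully open); "grasp_force": force on a finger pad.
Only numpy, scipy, OpenCV 4.12 (cv2) and the standard library are available. Lean on these libraries where they do the work, as an engineer would, in place of code of your own. Each camera call takes 0.05 s, during which the arm holds its last target. There are 200 camera calls.

TASK

The ratchet of the small bench vise is set to open: flip the direction lever on its handle over to the side of the jaws. Then swing the handle back and forth by its post until the sliding jaw has pushed the brass tube against the stop and holds it snugly, about 15 newtons; the tube is thin-walled, so stop as soon as you feel the handle stiffen and never crush it. Work only with the lever and the handle (do not touch tube or jaw), leave the tools around alone, and let go at the end.

Things in the scene. Friction and masses are not known exactly. Their poses are not given: they have to be found in the camera images.
- vise: Low bench vise fixed to the bench: dark steel base plate 120 x 300 x 18 mm, its long side along y. Origin: centre of the plate's underside; x crosswise (at 0 the handle points to -x), y lengthwise from the ratchet end to the stop, z up. At y = -85 mm: grey round housing, 80 mm across, top 44 mm high, with ratchet and handle on top; at +y: the jaws.
- spindle (a point): Point on the ratchet's upright spindle, at (0, -85 mm) in the vise frame, 67 mm over the bench. Below it is the toothed wheel, 74 mm across, 47 to 59 mm high. Turned clockwise from above, the wheel moves the jaw 20 mm per rad towards the stop. The wheel is stiff (0.5 N m) and stays as left, so the jaw keeps its clamping force (up to about 28 N).
- jaw: Sliding jaw, dark steel block 70 (x) x 18 (y) x 40 mm, axes as the vise's, top 60 mm over the bench. Origin: its middle, 18 mm over the bench. In front of it a steel pad 6 mm thick rides on springs (12 N per mm, up to 3.8 mm); the pad's clamping face is 19 mm to +y of the origin when unloaded. A square rack bar runs from the jaw back under the ratchet.
- stop: Fixed stop at the far end of the vise, dark steel block 70 (x) x 22 (y) x 42 mm standing on the base plate. Origin: centre of its underside; axes as the vise's; its face towards the jaw is 11 mm to -y of the origin. From that face a round steel anvil, 26 mm across, stands out towards the jaw by 3 to 9 mm, differently each time; the tube is clamped against it.
- tube: Square brass tube, 32 x 32 mm outside, 3 mm wall, 34 mm tall, about 0.1 kg, standing on end on the base plate, loose, a few mm in front of the stop's anvil (up to 12 mm). Origin: centre of its underside. It slides easily when pushed by the jaw.
- handle (a joint): Angle of the ratchet handle about the spindle, rad. 0: points to the vise's -x; positive: swung clockwise from above, post to +y, the side of the jaws. Hard stops at -0.55 and 0.55; stays as left. Flat steel bar 18 mm wide, 6 mm thick, top 67 mm over the bench. Clicks are 0.35 rad apart: up to that much of a driving stroke is lost before the pawl catches.
- post (a point): Middle of the handle's upright wooden post, 22 mm in diameter, 67 to 113 mm high, free to spin on its pin; the point is on its axis, 91 mm high, 150 mm from the spindle. Force here, paused in a driving stroke (friction: 0.3 less to 1.2 more): 2.3 N unclamped, 3.1 at 6 N clamping, 4.3 at 15, 5.6 at 25; return 1 N. It rises 1 N in 5 to 10 mm.
- selector (a joint): Angle of the direction lever relative to the handle bar, rad, end stops at -0.45 and 0.45, stays as left. 0: along the bar, free end to the post. Positive (above 0.3): free end on the side of the jaws (clockwise from above); the handle then closes the jaw when swung to positive and clicks back freely. Negative: it opens the jaw when swung to negative.
- selector_tip (a point): Near the free end of the direction lever, a dark steel fin 8 mm thick, 69 to 87 mm over the bench, standing on the handle bar. It turns about an upright pivot on the bar 58 mm from the spindle and reaches 42 mm from that pivot towards the post. This point is 36 mm from the pivot, 80 mm high; it takes 1 to 2 N sideways to flip.
- pliers: Pliers with orange grips lying on the bench behind the vise, 150 mm long, 55 mm wide, 13 mm high; a bystander.
- jar: Small clear jar with a green cap standing on the bench past the ratchet end, 48 mm in diameter, 60 mm tall; a bystander.
- bangle: Plain metal bangle lying on the bench behind the vise, 66 mm in diameter, 12 mm high; a bystander.
Mind the look-alikes: they are no part of the job. Several things have the shape of the tube; the one meant has the colours described above.

How it is judged:
On the way, in this order (a step that is already met when the one before it is completed fails the run):
1. the direction lever is flipped to the closing side (above 0.3 rad) (value of joint selector above 0.3 rad), for 0.2 s.
2. the jaw presses the tube against the stop with more than 6 N (contact force between jaw and tube above 6 N and contact force between stop and tube above 5 N), for 0.2 s.
At the end, for the whole second after the job is handed in: The direction lever stands on the closing side (joint above 0.3 rad); the tube stands upright (within 0.1 rad), at rest, held between jaw and stop: the jaw presses it with 6 to 30 N and it bears on the stop with more than 5 N; the handle is released (all of step 2 and value of joint selector above 0.3 rad and contact force between jaw and tube below 30 N and angle between tube's own z axis and vertical below 0.1 rad and linear speed of each of tube, jaw below 0.01 m/s); the robot touches nothing.
It fails at once if the tube is crushed: the jaw presses it with more than 35 N (contact force between jaw and tube above 35 N).
It fails at once if the robot pushes the sliding jaw itself (more than 4 N) (contact force between any of the arm, the fingers and jaw above 4 N).
It fails at once if the robot presses on the tube itself (more than 2 N) (contact force between any of the arm, the fingers and tube above 2 N).
It fails at once if pliers, jar or bangle knocked away (moved more than 25 mm) (distance of any of pliers, jar, bangle from where it was at the start of the episode above 0.025 m).
It also fails if it takes over 72 s, if anything falls off the work surface, if the arm or the gripper's body presses on something with over 40 N, if the wrist force passes 120 N, or if a joint passes its speed limit or range.

## Working session

There is one attempt and no reset: what is moved stays moved. The work goes in short steps, Python scripts to look and compute and a shell command to move; the robot and the scene stay as the last step left them, time stands still between calls to the robot, and variables do not carry over. Pictures are saved under pics/ and viewed, at most 13 in all, crops included, and the job is handed in when it is done.

```bash
mkdir -p pics
cat > h.py <<'E'
import numpy as np, cv2
from station import bot
def cam(n):
    c=bot.read_camera(n); h=c["pixels"].shape[0]
    f=h/2/np.tan(np.radians(c["fovy"])/2)
    c["K"]=np.array([[f,0,c["cx"]],[0,f,c["cy"]],[0,0,1.]]); c["D"]=np.array(c["distortion"],float); c["pose"]=np.array(c["pose"]); return c
def ray(c,uv,z):
    p=cv2.undistortPoints(np.array(uv,float).reshape(-1,1,2),c["K"],c["D"]).reshape(-1,2)
    d=np.c_[p,np.ones(len(p))]@c["pose"][:3,:3].T; o=c["pose"][:3,3]
    return o+d*((z-o[2])/d[:,2])[:,None]
def cloud(c):
    h,w=c["depth"].shape; u,v=np.meshgrid(np.arange(w),np.arange(h))
    p=cv2.undistortPoints(np.stack([u,v],-1).reshape(-1,1,2).astype(float),c["K"],c["D"]).reshape(-1,2)
    P=np.c_[p,np.ones(len(p))]*c["depth"].reshape(-1,1)
    return (P@c["pose"][:3,:3].T+c["pose"][:3,3]).reshape(h,w,3)
def save(c,n): cv2.imwrite("pics/"+n,c["pixels"][...,::-1])
E
python3 - <<'E'
from h import *
for n in("scene","top"):
    c=cam(n); save(c,n+"0.png"); print(n,c["pose"].round(3).tolist(),c["fovy"],c["D"])
o=bot.get_obs(); print({k:np.round(v,3).tolist() for k,v in o.items()})
E
```

```text
scene [[0.72, 0.481, -0.5, 1.026], [0.694, -0.504, 0.515, -0.392], [-0.004, -0.718, -0.696, 0.63], [0.0, 0.0, 0.0, 1.0]] 51.78627301960483 [0.00026938 0.         0.         0.         0.        ]
top [[-0.01, -0.986, 0.166, 0.435], [-0.999, 0.015, 0.031, -0.004], [-0.033, -0.165, -0.986, 1.108], [0.0, 0.0, 0.0, 1.0]] 42.411661495053416 [-0.09271626  0.          0.          0.          0.        ]
{'t': 0.1, 'q': [1.129, 0.478, 0.022, 1.556, -0.012, 1.109, -0.083], 'joint_vel': [0.001, -0.003, -0.0, -0.004, 0.001, -0.002, 0.001], 'joint_torque': [0.004, -59.776, 1.614, -28.196, 0.013, 0.005, 0.0], 'eef_pos': [0.221, -0.637, 0.23], 'tool_rot': [-0.001, 0.986, 0.166, -0.0], 'contact_force': [-0.263, 1.061, -0.024], 'torque': [-0.022, 0.032, -0.016], 'grasp_force': 0.0, 'gripper_width': 1.003}
```

View pics/scene0.png

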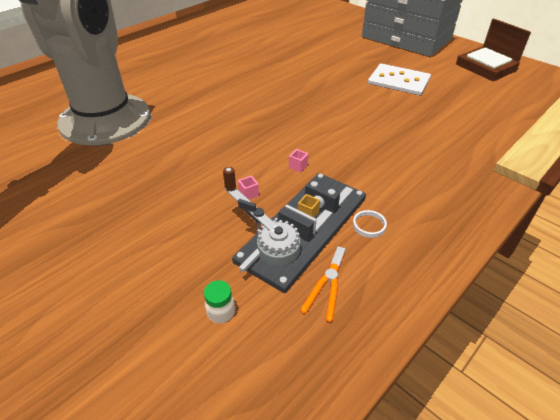

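View pics/top0.png

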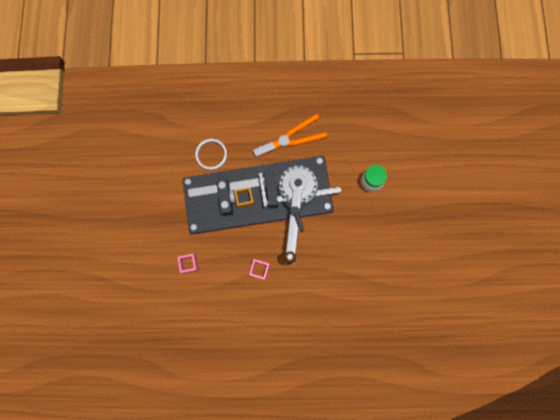

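The scene picture shows the vise in the middle, with its handle pointing toward the robot, the brass tube at (308,205) and pink decoys. In the top picture the spindle is at about (298,184), the post at (290,257), the lever at about (300,222) and the tube at (244,197).

Run:
```python
from h import *
c=cam("top"); im=c["pixels"]; P=cloud(c)
cr=im[145:270,175:350]; cv2.imwrite("pics/crop1.png",cv2.resize(cr[...,::-1],None,fx=4.5,fy=4.5,interpolation=cv2.INTER_CUBIC))
print("spindle",ray(c,[(298,184)],.067)); print("post",ray(c,[(290,257)],.113))
hsv=cv2.cvtColor(im,cv2.COLOR_RGB2HSV)
# post by height
m=(P[...,2]>.095)&(P[...,0]>.4)&(P[...,0]<.9)&(np.abs(P[...,1])<.12)
v,u=np.nonzero(m);print(len(u),u.mean(),v.mean(),P[m].mean(0),P[m][:,2].max())
m=(P[...,2]>.075)&(P[...,2]<.095)&(P[...,0]>.4)&(P[...,0]<.9)&(np.abs(P[...,1])<.15)
v,u=np.nonzero(m)
for a,b in sorted(zip(v,u)): print(b,a,P[a,b].round(3),im[a,b])
# tube
m=cv2.inRange(hsv,(12,150,90),(30,255,255)); m[:, :225]=0;m[:,262:]=0;m[:185]=0;m[212:]=0
k=np.argwhere(m>0)[:,::-1]; print("tube",len(k),cv2.minAreaRect(k.astype(np.float32)))
d=((im.max(2)<70)*255).astype(np.uint8)
cs=max(cv2.findContours(d[:260,170:345].copy(),0,2)[0],key=cv2.contourArea)
r=cv2.boxPoints(cv2.minAreaRect(cs))+[170,0]; print(r,ray(c,r,.018))
```

```text
spindle [[ 0.65670892 -0.01986991  0.067     ]]
post [[ 0.5102433  -0.00216298  0.113     ]]
1082 278.7772643253235 215.6090573012939 [ 0.44278033 -0.00354065  1.00476479] 1.1078142548768903
296 179 [ 0.665 -0.016  0.075] [123 125 128]
300 179 [ 0.665 -0.024  0.075] [129 130 138]
297 180 [ 0.663 -0.018  0.076] [74 75 78]
299 184 [ 0.655 -0.022  0.075] [72 71 74]
300 184 [ 0.654 -0.024  0.078] [87 91 93]
296 207 [ 0.61  -0.015  0.075] [101 100 105]
293 208 [ 0.607 -0.009  0.077] [74 71 82]
297 208 [ 0.608 -0.017  0.075] [83 86 89]
291 209 [ 0.606 -0.005  0.076] [64 66 71]
296 209 [ 0.606 -0.015  0.076] [74 75 80]
292 210 [ 0.604 -0.007  0.075] [78 80 86]
293 210 [ 0.604 -0.009  0.075] [75 74 80]
290 211 [ 0.602 -0.003  0.076] [62 63 64]
296 211 [ 0.602 -0.015  0.076] [72 72 78]
292 212 [ 0.599 -0.007  0.078] [77 82 85]
295 212 [ 0.6   -0.013  0.075] [75 77 83]
297 212 [ 0.598 -0.017  0.086] [73 73 79]
292 213 [ 0.598 -0.007  0.077] [75 77 83]
295 213 [ 0.596 -0.013  0.085] [68 72 78]
296 213 [ 0.597 -0.015  0.082] [70 71 77]
297 213 [ 0.596 -0.017  0.084] [71 74 79]
298 213 [ 0.596 -0
[... 3318 characters left out ...]
 261 [ 0.505 -0.01   0.081] [96 55 31]
286 262 [0.503 0.006 0.079] [63 50 47]
287 262 [0.503 0.004 0.092] [59 37 27]
292 262 [ 0.502 -0.006  0.094] [81 59 56]
293 262 [ 0.503 -0.008  0.076] [108  92  87]
288 263 [0.502 0.002 0.076] [57 31 19]
289 263 [ 0.501 -0.     0.085] [70 39 16]
290 263 [ 0.501 -0.002  0.08 ] [77 44 27]
tube 177 ((243.7692413330078, 197.34616088867188), (17.454336166381836, 16.669870376586914), 78.69007110595703)
[[214.55200195 214.46400452]
 [217.91200256 195.98399353]
 [235.68800354 199.21598816]
 [232.32800293 217.69599915]] [[0.60629754 0.15116415 0.018     ]
 [0.64471743 0.14453197 0.018     ]
 [0.63736308 0.10776513 0.018     ]
 [0.59908451 0.11457947 0.018     ]]
```

View pics/crop1.png

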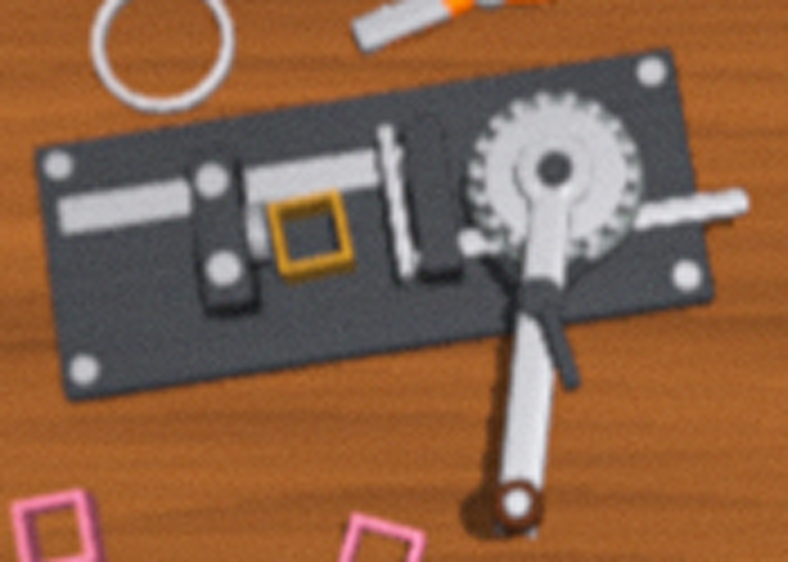

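The crop shows screws at (58,165), (84,370), (687,276) and (651,72), the spindle at (553,168), the post cap at (517,502) and the lever leaning right, away from the jaws. I'll compute the frames and the moves from these.

```bash
cat >> h.py <<'E'
YAW=0.155
def go(tg,yaw):
    o=bot.get_obs(); w,x,y,z=o["tool_rot"]
    from scipy.spatial.transform import Rotation as R
    r=R.from_quat([x,y,z,w]).as_matrix(); a=np.arctan2(r[1,0],r[0,0])
    s=r.T@(np.array(tg)-o["eef_pos"])*100
    print("shift cm",s.round(2),"spin",round(a-yaw,3),"| now",np.round(o["eef_pos"],4),"yaw",round(a,3))
E
python3 - <<'E'
from h import *
c=cam("top")
q=lambda l:[(175+(a-1.75)/4.5,145+(b-1.75)/4.5) for a,b in l]
S=ray(c,q([(58,165),(84,370),(687,276),(651,72)]),.02)
print(S.round(4)); 
for a,b in((1,2),(0,3)):
    d=S[a]-S[b]; print("yaw",np.arctan2(-d[0],d[1]),np.linalg.norm(d))
C=S.mean(0); print("centre",C)
yaw=np.mean([np.arctan2(-(S[a]-S[b])[0],(S[a]-S[b])[1]) for a,b in((1,2),(0,3))])
R=np.array([[np.cos(yaw),-np.sin(yaw)],[np.sin(yaw),np.cos(yaw)]])
print("spindle pred",C[:2]+R@[0,-.085],"seen",ray(c,q([(553,168)]),.07))
p=ray(c,q([(517,502)]),.113); print("post",p)
L=lambda P:(P[:,:2]-C[:2])@R
print("spindle,post in vise",L(ray(c,q([(553,168)]),.07)),L(p))
print("tube corners top",L(ray(c,q([(266,198),(341,190),(355,268),(281,280)]),.052)))
print("stop edge/anvil/pad",L(ray(c,q([(247,230)]),.06)),L(ray(c,q([(268,230)]),.045)),L(ray(c,q([(378,130),(405,278),(408,120),(462,275)]),.055)))
print("jar",ray(c,[(375,176)],.06))
go([.57,-.065,.15],yaw)
E
```

```text
[[ 0.6764  0.2079  0.02  ]
 [ 0.5811  0.1944  0.02  ]
 [ 0.6201 -0.0794  0.02  ]
 [ 0.7154 -0.0654  0.02  ]]
yaw 0.1418260226353862 0.2765433474361779
yaw 0.14174115510261376 0.2761199142557773
centre [0.64825276 0.06438861 0.02      ]
spindle pred [ 0.66026403 -0.01975846] seen [[ 0.66019962 -0.01891673  0.07      ]]
post [[ 0.51178593 -0.00126654  0.113     ]]
spindle,post in vise [[ 5.51765961e-05 -8.41576172e-02]] [[-0.14437512 -0.04571234]]
tube corners top [[ 0.01054941  0.04282503]
 [ 0.00886511  0.00935749]
 [-0.02685517  0.00829151]
 [-0.02705078  0.04137726]]
stop edge/anvil/pad [[-0.00409563  0.05248478]] [[-0.00247116  0.04448656]] [[ 0.03252717 -0.01092981]
 [-0.03525886 -0.01291467]
 [ 0.03491598 -0.02476694]
 [-0.03785305 -0.03784004]]
jar [[ 0.6719905  -0.17258735  0.06      ]]
shift cm [ 51.73 -42.64   8.11] spin 0.192 | now [ 0.221  -0.6374  0.2307] yaw 0.334
```

```bash
python3 -m jog '[[5,-4,0,0.1],[12,-10,0,0.19],[20,-16,0,0.19],[30,-24,2,0.19],[36,-30,4,0.19],[42,-35,6,0.19],[52,-42.6,8,0.19],[52,-42.6,8,0.19],[52,-42.6,8,0.19],[52,-42.6,8,0.19],[52,-42.6,8,0.19],[52,-42.6,8,0.19],[52,-42.6,8,0.19],[52,-42.6,8,0.19],[52,-42.6,8,0.19],[52,-42.6,8,0.19],[52,-42.6,8,0.19],[52,-42.6,8,0.19],[52,-42.6,8,0.19],[52,-42.6,8,0.19]]' 1 20; python3 -c "
from h import *
go([.573,-.065,.076],.142)
for t in [(.573,-.013,.076),(.573,-.003,.076)]: go(t,.142)"
```

```text
t: 1.87
eef_pos: [0.5722, -0.0666, 0.1512]
tool_rot: [0.0, 0.997, 0.071, -0.0]
contact_force: [-0.2, -0.6, 0.9]
gripper_width: -0.003
grasp_force: 0.0
shift cm [ 0.11 -0.16  7.52] spin -0.0 | now [ 0.5722 -0.0666  0.1512] yaw 0.142
shift cm [ 0.84 -5.31  7.51] spin -0.0 | now [ 0.5722 -0.0666  0.1512] yaw 0.142
shift cm [ 0.98 -6.3   7.51] spin -0.0 | now [ 0.5722 -0.0666  0.1512] yaw 0.142
```

```bash
python3 -m jog '[[0.1,-0.2,3,0],[0.1,-0.2,6,0],[0.1,-0.2,7.5,0],[0.1,-0.2,7.5,0],[0.3,-1,7.5,0],[0.4,-1.7,7.5,0],[0.4,-2,7.5,0],[0.5,-2.4,7.5,0],[0.5,-2.8,7.5,0],[0.6,-3.2,7.5,0],[0.6,-3.6,7.5,0],[0.7,-4,7.5,0],[0.7,-4.4,7.5,0],[0.8,-4.8,7.5,0],[0.8,-5.1,7.5,0],[0.8,-5.3,7.5,0],[0.8,-5.3,7.5,0]]'
python3 - <<'E'
from h import *
c=cam("top"); cr=c["pixels"][145:270,175:350]; cv2.imwrite("pics/crop2.png",cv2.resize(cr[...,::-1],None,fx=4.5,fy=4.5,interpolation=cv2.INTER_CUBIC))
c=cam("scene"); cr=c["pixels"][150:300,200:400]; cv2.imwrite("pics/crop2s.png",cv2.resize(cr[...,::-1],None,fx=4,fy=4,interpolation=cv2.INTER_CUBIC))
E
```

```text
t: 3.28
eef_pos: [0.5731, -0.0106, 0.0762]
tool_rot: [-0.0, 0.997, 0.072, -0.0]
contact_force: [0.7, -0.7, 1.0]
gripper_width: -0.006
grasp_force: 0.1
```

View pics/crop2s.png

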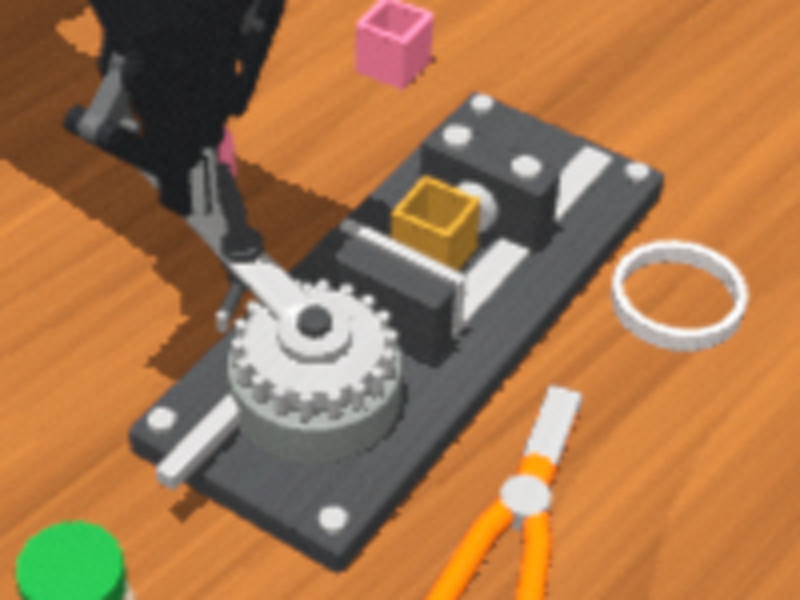

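The lever, at about (235,200) in this crop, now leans toward the jaw side of the bar. I'll nudge it slightly further, back off, rise and check.

```bash
python3 -m jog '[[0,-0.2,0,0],[0.1,-0.4,0,0],[0.1,-0.4,0,0],[0,1.5,0,0],[0,1.5,-4,0],[0,1.5,-8,0],[-2,7,-8,0],[-2,11,-8,0],[-2,15,-8,0],[-2,15,-8,0],[-2,15,-8,0]]'
python3 - <<'E'
from h import *
c=cam("top"); cr=c["pixels"][145:270,175:350]; cv2.imwrite("pics/crop3.png",cv2.resize(cr[...,::-1],None,fx=4.5,fy=4.5,interpolation=cv2.INTER_CUBIC))
E
```

```text
t: 4.3
eef_pos: [0.5744, -0.1685, 0.1563]
tool_rot: [0.001, 0.998, 0.068, 0.0]
contact_force: [0.5, -0.4, -0.4]
gripper_width: -0.003
grasp_force: 0.0
```

View pics/crop3.png

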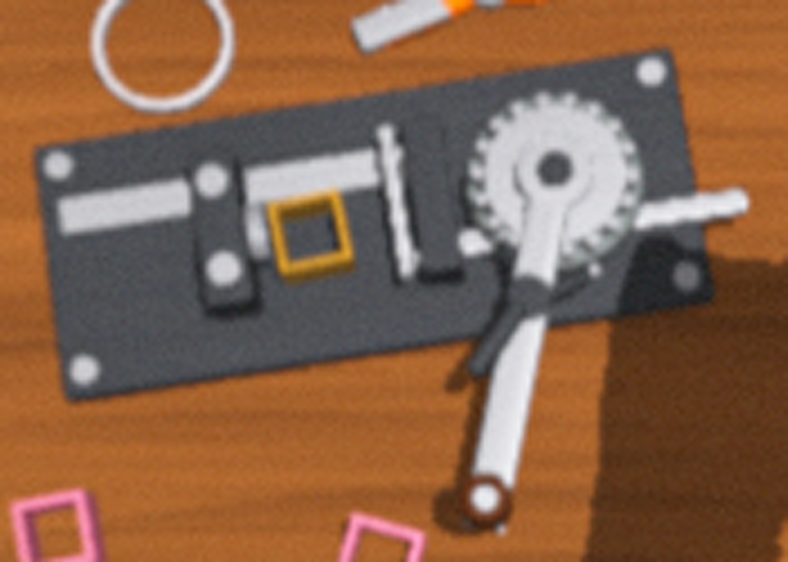

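The lever (pivot at (530,297), tip at (478,371)) now stands on the jaw side, and the post cap has moved to (485,497). Next I'll work out the straddle position over the post.

```bash
cat >> h.py <<'E'
S=np.array([.6602,-.0195]); YAW=.142
def pp(th,z=.08,r=.15): f=th-YAW; return np.array([S[0]-r*np.cos(f),S[1]+r*np.sin(f),z])
q=lambda l:[(175+(a-1.75)/4.5,145+(b-1.75)/4.5) for a,b in l]
def th(p): return np.arctan2(p[1]-S[1],S[0]-p[0])+YAW
E
python3 - <<'E'
from h import *
c=cam("top")
p=ray(c,q([(485,497)]),.113)[0]; t=th(p); print("handle",t,p)
l=ray(c,q([(528,297),(477,371)]),.087); print("sel",np.arctan2(l[1,1]-l[0,1],l[0,0]-l[1,0])+YAW-t)
go(pp(t,.16),YAW-t); go(pp(t,.08),YAW-t)
E
```

```text
handle 0.3527087546821649 [0.5139932  0.01177122 0.113     ]
sel 0.4015330026844288
shift cm [ -3.59 -18.13  -0.38] spin 0.353 | now [ 0.5748 -0.1624  0.1561] yaw 0.143
shift cm [ -3.59 -18.12   7.62] spin 0.353 | now [ 0.5748 -0.1624  0.1561] yaw 0.143
```

```bash
python3 -m jog '[[-1,-4,-0.4,0.1],[-2,-8,-0.4,0.2],[-3,-12,-0.4,0.3],[-3.6,-16,-0.4,0.35],[-3.6,-18.1,-0.4,0.35],[-3.6,-18.1,-0.4,0.35],[-3.6,-18.1,-0.4,0.35],[-3.6,-18.1,-0.4,0.35],[-3.6,-18.1,-0.4,0.35],[-3.6,-18.1,-0.4,0.35]]' 0.3 20
python3 - <<'E'
from h import *
t=.353
go(pp(t,.16),YAW-t); go(pp(t,.08),YAW-t)
E
```

```text
t: 5.23
eef_pos: [0.5135, 0.0103, 0.1602]
tool_rot: [0.0, 0.995, -0.104, -0.0]
contact_force: [0.2, -0.4, -0.3]
gripper_width: 0.347
grasp_force: 0.0
shift cm [-0.03 -0.16  0.02] spin 0.003 | now [0.5135 0.0103 0.1602] yaw -0.208
shift cm [-0.03 -0.16  8.02] spin 0.003 | now [0.5135 0.0103 0.1602] yaw -0.208
```

```bash
python3 -m jog '[[0,-0.15,3,0],[0,-0.15,6,0],[0,-0.15,8,0],[0,-0.15,8,0],[0,-0.15,8,0]]'
python3 - <<'E'
from h import *
for t in [.353,.25,.15,.05,-.05,-.15,-.25,-.35,-.45,-.53]: go(pp(t),YAW-t)
E
```

```text
t: 5.65
eef_pos: [0.5131, 0.012, 0.0797]
tool_rot: [0.0, 0.995, -0.104, -0.001]
contact_force: [0.4, 0.3, -0.1]
gripper_width: 0.349
grasp_force: 0.0
shift cm [ 0.04 -0.   -0.03] spin 0.003 | now [0.5131 0.012  0.0797] yaw -0.208
shift cm [ 0.12  1.54 -0.03] spin -0.1 | now [0.5131 0.012  0.0797] yaw -0.208
shift cm [ 0.34  3.02 -0.03] spin -0.2 | now [0.5131 0.012  0.0797] yaw -0.208
shift cm [ 0.71  4.48 -0.03] spin -0.3 | now [0.5131 0.012  0.0797] yaw -0.208
shift cm [ 1.23  5.88 -0.03] spin -0.4 | now [0.5131 0.012  0.0797] yaw -0.208
shift cm [ 1.88  7.23 -0.03] spin -0.5 | now [0.5131 0.012  0.0797] yaw -0.208
shift cm [ 2.66  8.51 -0.03] spin -0.6 | now [0.5131 0.012  0.0797] yaw -0.208
shift cm [ 3.57  9.71 -0.03] spin -0.7 | now [0.5131 0.012  0.0797] yaw -0.208
shift cm [ 4.59 10.81 -0.03] spin -0.8 | now [0.5131 0.012  0.0797] yaw -0.208
shift cm [ 5.48 11.61 -0.03] spin -0.88 | now [0.5131 0.012  0.0797] yaw -0.208
```

```bash
python3 -m jog '[[0.1,1.5,0,-0.1],[0.35,3,0,-0.2],[0.7,4.5,0,-0.3],[1.2,5.9,0,-0.4],[1.9,7.2,0,-0.5],[2.7,8.5,0,-0.6],[3.6,9.7,0,-0.7],[4.6,10.8,0,-0.8],[5.5,11.6,0,-0.88],[5.5,11.6,0,-0.88],[5.5,11.6,0,-0.88]]'
python3 - <<'E'
from h import *
go(pp(-.53),YAW+.53)
c=cam("top"); cr=c["pixels"][145:270,175:350]; cv2.imwrite("pics/crop4.png",cv2.resize(cr[...,::-1],None,fx=4.5,fy=4.5,interpolation=cv2.INTER_CUBIC))
E
```

```text
t: 6.57
eef_pos: [0.5447, -0.1129, 0.0817]
tool_rot: [0.001, 0.945, 0.328, 0.001]
contact_force: [-0.8, 0.3, -0.5]
gripper_width: 0.349
grasp_force: 0.0
shift cm [-0.14 -0.12  0.17] spin -0.003 | now [ 0.5447 -0.1129  0.0817] yaw 0.669
```

View pics/crop4.png

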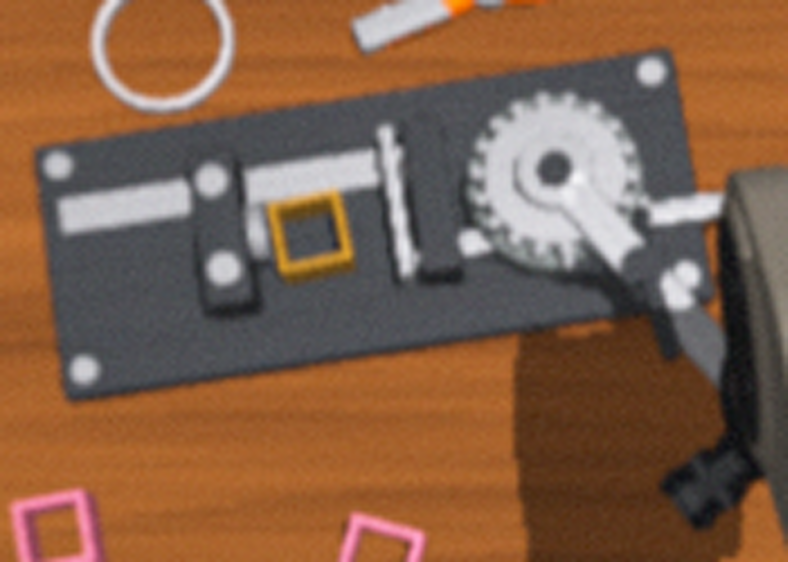

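The handle followed the gripper to the negative side (bar toward (700,330)), the jaw hasn't moved, and the lever still stands on the jaw side. Now the first driving stroke, stopping short of contact.

```bash
python3 -m jog '[[0.1,-1.5,0,0.1],[0.3,-3,0,0.2],[0.7,-4.4,0,0.3],[1.2,-5.8,0,0.4],[1.8,-7.2,0,0.5],[2.6,-8.5,0,0.6],[3.5,-9.7,0,0.7],[4.2,-10.4,0,0.77],[4.8,-11,0,0.82],[5.2,-11.4,0,0.86],[5.7,-11.8,0,0.9],[5.7,-11.8,0,0.9],[5.7,-11.8,0,0.9]]'
cat >> h.py <<'E'
def meas(n=4,name=None):
    F=[];T=[]
    for i in range(n):
        c=cam("top"); o=bot.get_obs(); p=o["eef_pos"]; F.append(o["contact_force"]); T.append(th(p))
    F=np.array(F).mean(0); t=np.mean(T); f=t-YAW; tan=np.array([np.sin(f),np.cos(f)])
    print("t",o["t"],"theta tool",t.round(4),"F tangential",(F[:2]@tan).round(2),"F",F.round(2),"pos",np.round(o["eef_pos"],4))
    # pad & tube position in vise frame by colour
    im=c["pixels"]
    if name: cv2.imwrite("pics/"+name,cv2.resize(im[145:270,175:350][...,::-1],None,fx=4.5,fy=4.5,interpolation=cv2.INTER_CUBIC))
    return c
E
python3 - <<'E'
from h import *
meas(8,"crop5.png")
for t in [.36,.3,.2,.1,0,-.1,-.2,-.3,-.4,-.53]: go(pp(t),YAW-t)
E
```

```text
t: 7.7
eef_pos: [0.5142, 0.0163, 0.0807]
tool_rot: [0.0, 0.994, -0.112, 0.0]
contact_force: [-1.5, -2.5, 0.9]
gripper_width: 0.348
grasp_force: 0.9
t 8.1 theta tool 0.3791 F tangential -1.68 F [-0.53 -1.6   1.15] pos [0.5146 0.0156 0.0803]
shift cm [-0.03  0.28  0.03] spin -0.009 | now [0.5146 0.0156 0.0803] yaw -0.227
shift cm [0.01 1.18 0.03] spin -0.069 | now [0.5146 0.0156 0.0803] yaw -0.227
shift cm [0.18 2.67 0.03] spin -0.169 | now [0.5146 0.0156 0.0803] yaw -0.227
shift cm [0.51 4.13 0.03] spin -0.269 | now [0.5146 0.0156 0.0803] yaw -0.227
shift cm [0.98 5.55 0.03] spin -0.369 | now [0.5146 0.0156 0.0803] yaw -0.227
shift cm [1.59 6.92 0.03] spin -0.469 | now [0.5146 0.0156 0.0803] yaw -0.227
shift cm [2.33 8.23 0.03] spin -0.569 | now [0.5146 0.0156 0.0803] yaw -0.227
shift cm [3.2  9.45 0.03] spin -0.669 | now [0.5146 0.0156 0.0803] yaw -0.227
shift cm [ 4.19 10.58  0.03] spin -0.769 | now [0.5146 0.0156 0.0803] yaw -0.227
shift cm [ 5.63 11.89  0.03] spin -0.899 | now [0.5146 0.0156 0.0803] yaw -0.227
```

View pics/crop5.png

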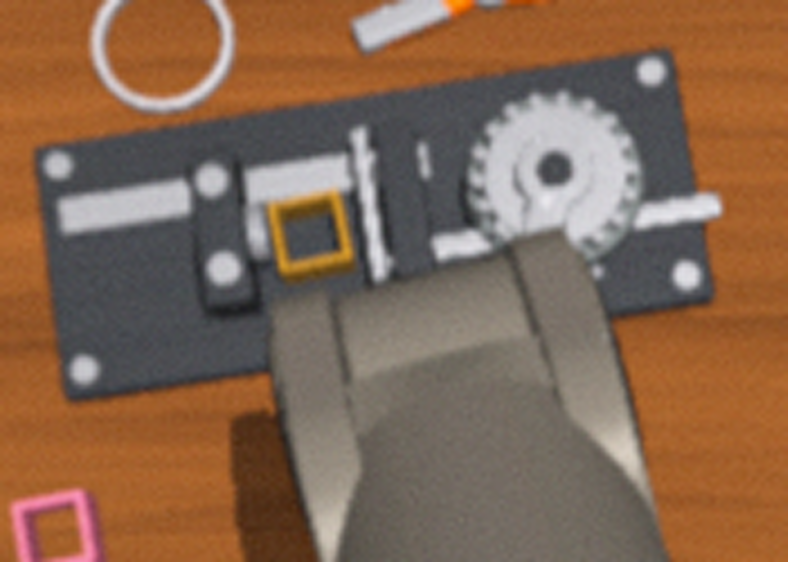

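The jaw has advanced about 12 mm: the pad edge is at about (365,235), the tube edge at 352, and about 3 mm remain to the anvil. Roughly 8 mm is left, so I'll return and then creep in.

```bash
python3 -m jog '[[0.01,1.2,0,-0.07],[0.2,2.7,0,-0.17],[0.5,4.1,0,-0.27],[1,5.5,0,-0.37],[1.6,6.9,0,-0.47],[2.3,8.2,0,-0.57],[3.2,9.4,0,-0.67],[4.2,10.6,0,-0.77],[5.5,11.8,0,-0.89],[5.5,11.8,0,-0.89],[5.5,11.8,0,-0.89],[5.5,11.8,0,-0.89]]' && python3 -m jog '[[0.1,-1.5,0,0.1],[0.3,-3,0,0.2],[0.7,-4.4,0,0.3],[1,-5.2,0,0.35],[1.2,-5.8,0,0.4],[1.2,-5.8,0,0.4],[1.2,-5.8,0,0.4]]'
python3 - <<'E'
from h import *
meas(6,"crop6.png")
E
```

```text
t: 9.1
eef_pos: [0.5414, -0.1106, 0.0801]
tool_rot: [-0.0, 0.946, 0.325, -0.0]
contact_force: [0.1, 0.3, -0.5]
gripper_width: 0.351
grasp_force: 0.3
t: 9.68
eef_pos: [0.5149, -0.0576, 0.0803]
tool_rot: [0.0, 0.991, 0.132, -0.0]
contact_force: [0.1, -1.4, -1.3]
gripper_width: 0.348
grasp_force: 0.6
t 9.9833 theta tool -0.1201 F tangential -0.62 F [ 0.22 -0.59 -0.31] pos [ 0.5155 -0.0586  0.0803]
```

View pics/crop6.png

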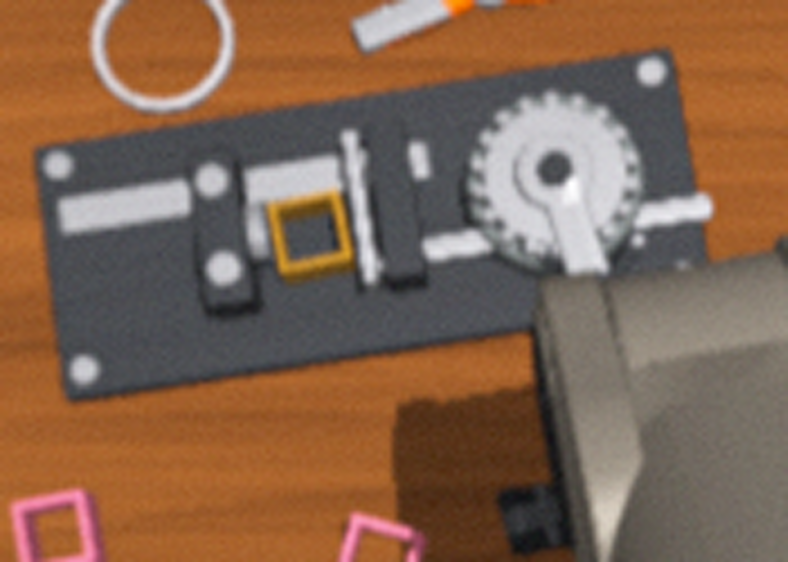

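The pad edge at (352,235) has almost reached the tube, with about 4 mm left overall. I'll creep with force readings.

```bash
python3 -m jog '[[0,-0.5,0,0.03],[0,-0.9,0,0.06],[0.07,-1.3,0,0.09],[0.07,-1.5,0,0.1],[0.07,-1.5,0,0.1]]'; python3 -c "
from h import *
meas(10)"; python3 -m jog '[[0,-0.3,0,0.02],[0.02,-0.6,0,0.04],[0.02,-0.6,0,0.04]]'; python3 -c "
from h import *
meas(10)"
```

```text
t: 10.4
eef_pos: [0.5123, -0.0442, 0.0803]
tool_rot: [0.0, 0.997, 0.082, 0.0]
contact_force: [0.7, -2.7, -1.6]
gripper_width: 0.347
grasp_force: 1.3
t 10.9 theta tool -0.0231 F tangential -3.25 F [ 0.37 -3.24 -0.43] pos [ 0.5123 -0.0441  0.0803]
t: 11.15
eef_pos: [0.5113, -0.037, 0.0803]
tool_rot: [-0.0, 0.998, 0.061, -0.0]
contact_force: [-0.2, -2.3, -0.3]
gripper_width: 0.353
grasp_force: 1.3
t 11.65 theta tool 0.0217 F tangential -2.47 F [ 0.11 -2.47  0.14] pos [ 0.5115 -0.0377  0.0803]
```

```bash
cat >> h.py <<'E'
def tube(c):
    hsv=cv2.cvtColor(c["pixels"],cv2.COLOR_RGB2HSV); m=cv2.inRange(hsv,(12,150,90),(30,255,255)); m[:,:220]=0;m[:,262:]=0;m[:183]=0;m[212:]=0
    k=np.argwhere(m>0)[:,::-1]; ctr=np.array(cv2.minAreaRect(k.astype(np.float32))[0]); p=ray(c,[k.mean(0)],.052)[0,:2]-[.6483,.0644]
    R=np.array([[np.cos(YAW),-np.sin(YAW)],[np.sin(YAW),np.cos(YAW)]]); print("tube vise xy mm",(p@R*1000).round(2),len(k))
E
python3 -c "
from h import *
tube(meas(1))"; python3 -m jog '[[0,-0.3,0,0.02],[0.02,-0.6,0,0.04],[0.02,-0.6,0,0.04]]'; python3 -c "
from h import *
tube(meas(8))";python3 -m jog '[[0,-0.3,0,0.02],[0.02,-0.6,0,0.04],[0.02,-0.6,0,0.04]]'; python3 -c "
from h import *
tube(meas(8))"
```

```text
t 11.7 theta tool 0.0197 F tangential -1.97 F [ 0.23 -1.95  0.78] pos [ 0.5115 -0.0378  0.0803]
tube vise xy mm [-10.34  25.89] 168
t: 11.95
eef_pos: [0.5108, -0.0314, 0.0803]
tool_rot: [-0.0, 0.999, 0.041, -0.0]
contact_force: [-0.4, -3.2, -0.0]
gripper_width: 0.351
grasp_force: 1.3
t 12.35 theta tool 0.0609 F tangential -2.18 F [ 0.04 -2.19  0.12] pos [ 0.5109 -0.0318  0.0803]
tube vise xy mm [-10.6   26.49] 164
t: 12.6
eef_pos: [0.5106, -0.0253, 0.0803]
tool_rot: [-0.0, 1.0, 0.021, -0.0]
contact_force: [0.7, -2.9, -0.2]
gripper_width: 0.346
grasp_force: 1.3
t 13.0 theta tool 0.1012 F tangential -2.49 F [-0.27 -2.51  0.26] pos [ 0.5106 -0.0258  0.0803]
tube vise xy mm [-10.2   27.28] 154
```

```bash
for i in 1; do :; done; python3 -m jog '[[0,-0.25,0,0.015],[0.01,-0.45,0,0.03],[0.01,-0.45,0,0.03]]'; python3 -c "
from h import *
tube(meas(8))"; python3 -m jog '[[0,-0.25,0,0.015],[0.01,-0.45,0,0.03],[0.01,-0.45,0,0.03]]'; python3 -c "
from h import *
tube(meas(8))"
```

```text
t: 13.25
eef_pos: [0.5105, -0.0211, 0.0803]
tool_rot: [0.0, 1.0, 0.006, -0.0]
contact_force: [-1.1, -3.1, 0.0]
gripper_width: 0.35
grasp_force: 1.5
t 13.65 theta tool 0.1307 F tangential -2.54 F [-0.33 -2.54  0.2 ] pos [ 0.5106 -0.0213  0.0803]
tube vise xy mm [-10.35  27.56] 149
t: 13.9
eef_pos: [0.5106, -0.0165, 0.0803]
tool_rot: [-0.0, 1.0, -0.009, -0.0]
contact_force: [-0.2, -3.6, 0.3]
gripper_width: 0.346
grasp_force: 1.5
t 14.3 theta tool 0.161 F tangential -2.45 F [-0.12 -2.45  0.24] pos [ 0.5106 -0.0168  0.0803]
tube vise xy mm [-9.95 27.61] 149
```

```bash
python3 -m jog '[[0,-0.15,0,0.01],[0,-0.3,0,0.02],[0,-0.3,0,0.02]]'; python3 -c "
from h import *
tube(meas(10,'crop7.png'))"; python3 -m jog '[[0,-0.15,0,0.01],[0,-0.3,0,0.02],[0,-0.3,0,0.02]]'; python3 -c "
from h import *
tube(meas(10,'crop8.png'))"
```

```text
t: 14.55
eef_pos: [0.5107, -0.0138, 0.0803]
tool_rot: [0.0, 1.0, -0.018, 0.0]
contact_force: [0.7, -4.2, -0.1]
gripper_width: 0.348
grasp_force: 1.7
t 15.05 theta tool 0.1802 F tangential -3.12 F [-0.36 -3.1   0.03] pos [ 0.5107 -0.0138  0.0803]
tube vise xy mm [-9.63 28.35] 146
t: 15.3
eef_pos: [0.5107, -0.0107, 0.0803]
tool_rot: [0.0, 1.0, -0.028, -0.0]
contact_force: [0.3, -3.4, 0.0]
gripper_width: 0.348
grasp_force: 1.7
t 15.8 theta tool 0.2009 F tangential -2.77 F [-0.19 -2.77  0.37] pos [ 0.5108 -0.0108  0.0803]
tube vise xy mm [-9.54 28.83] 146
```

View pics/crop8.png

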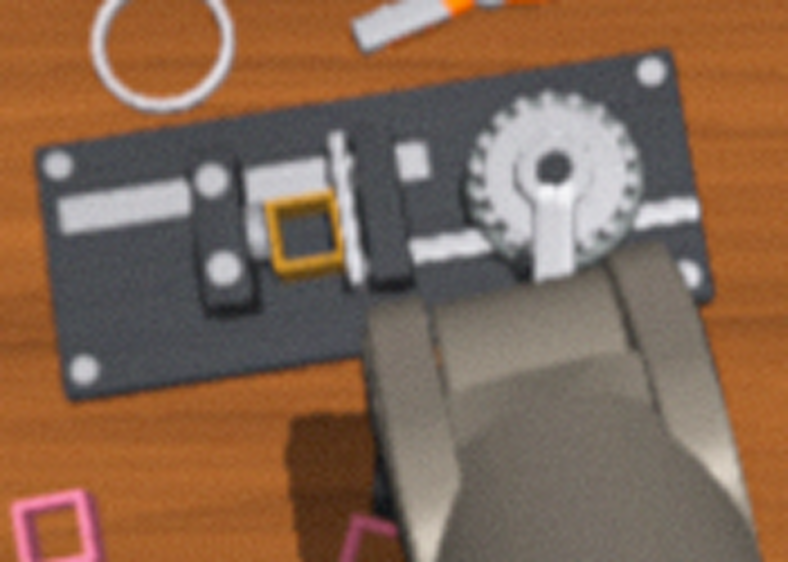

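The tube's left edge at (268,235) is now just about at the anvil, and the handle hasn't stiffened yet. I'll go on in 3 mm steps.

```bash
python3 -m jog '[[0,-0.15,0,0.01],[0,-0.3,0,0.02],[0,-0.3,0,0.02]]' | grep eef; python3 -c "
from h import *
tube(meas(8))"; python3 -m jog '[[0,-0.15,0,0.01],[0,-0.3,0,0.02],[0,-0.3,0,0.02]]' | grep eef; python3 -c "
from h import *
tube(meas(8))"
```

```text
eef_pos: [0.5109, -0.0078, 0.0803]
t 16.45 theta tool 0.2206 F tangential -2.91 F [ 0.07 -2.92  0.49] pos [ 0.5109 -0.0078  0.0803]
tube vise xy mm [-9.74 29.35] 148
eef_pos: [0.5111, -0.0047, 0.0803]
t 17.1 theta tool 0.2409 F tangential -2.7 F [-0.52 -2.66  0.37] pos [ 0.5111 -0.0047  0.0803]
tube vise xy mm [-9.7  29.53] 146
```

```bash
python3 -m jog '[[0,-0.15,0,0.01],[0,-0.3,0,0.02],[0,-0.3,0,0.02]]' | grep eef; python3 -c "
from h import *
tube(meas(8))"; python3 -m jog '[[0,-0.1,0,0.01],[0,-0.2,0,0.013],[0,-0.2,0,0.013]]' | grep eef; python3 -c "
from h import *
tube(meas(8))"
```

```text
eef_pos: [0.5114, -0.0017, 0.0803]
t 17.75 theta tool 0.2608 F tangential -2.83 F [-0.35 -2.81 -0.02] pos [ 0.5115 -0.0018  0.0803]
tube vise xy mm [-9.78 29.75] 148
eef_pos: [0.5116, 0.0001, 0.0803]
t 18.4 theta tool 0.2731 F tangential -3.31 F [-0.67 -3.25  0.34] pos [5.116e-01 1.000e-04 8.030e-02]
tube vise xy mm [-9.64 30.25] 143
```

```bash
python3 -m jog '[[0,-0.1,0,0.01],[0,-0.2,0,0.013],[0,-0.2,0,0.013]]' | grep eef; python3 -c "
from h import *
tube(meas(7))"; python3 -m jog '[[0,-0.1,0,0.01],[0,-0.2,0,0.013],[0,-0.2,0,0.013]]' | grep eef; python3 -c "
from h import *
tube(meas(7))"
```

```text
eef_pos: [0.5119, 0.0023, 0.0803]
t 19.0 theta tool 0.2877 F tangential -3.04 F [-0.58 -2.99  0.02] pos [0.5119 0.0023 0.0803]
tube vise xy mm [-9.63 30.47] 142
eef_pos: [0.5122, 0.0041, 0.0803]
t 19.6 theta tool 0.3004 F tangential -3.26 F [-0.58 -3.21  0.37] pos [0.5122 0.0042 0.0803]
tube vise xy mm [-9.54 30.77] 141
```

```bash
python3 -m jog '[[0,-0.1,0,0.01],[0,-0.2,0,0.013],[0,-0.2,0,0.013]]' | grep eef; python3 -c "
from h import *
tube(meas(7))"; python3 -m jog '[[0,-0.1,0,0.01],[0,-0.2,0,0.013],[0,-0.2,0,0.013]]' | grep eef; python3 -c "
from h import *
tube(meas(7,'crop9.png'))
c=cam('scene'); cr=c['pixels'][165:255,270:380]; cv2.imwrite('pics/s9.png',cv2.resize(cr[...,::-1],None,fx=6,fy=6,interpolation=cv2.INTER_CUBIC))"
```

```text
eef_pos: [0.5125, 0.0062, 0.0803]
t 20.2 theta tool 0.314 F tangential -3.44 F [-0.75 -3.36  0.44] pos [0.5125 0.0062 0.0803]
tube vise xy mm [-9.9  30.61] 141
eef_pos: [0.5129, 0.0081, 0.0803]
t 20.8 theta tool 0.3272 F tangential -3.55 F [-0.86 -3.45  0.37] pos [0.5128 0.0081 0.0803]
tube vise xy mm [-9.99 30.85] 143
```

View pics/s9.png

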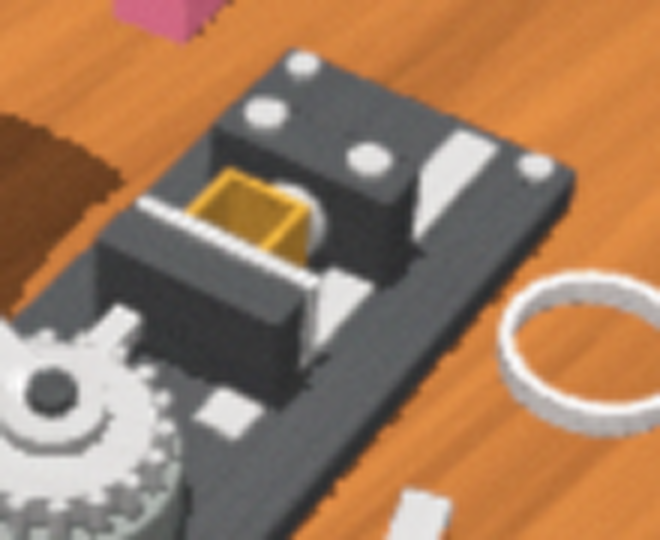

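The scene crop shows the tube touching the anvil at about (310,215) with the pad on the tube. The force is starting to rise (3.55 N against about 2.7 N unclamped).

```bash
python3 -m jog '[[0,-0.1,0,0.01],[0,-0.2,0,0.013],[0,-0.2,0,0.013]]' | grep eef; python3 -c "
from h import *
tube(meas(7))"; python3 -m jog '[[0,-0.1,0,0.01],[0,-0.2,0,0.013],[0,-0.2,0,0.013]]' | grep eef; python3 -c "
from h import *
tube(meas(7))"
```

```text
eef_pos: [0.5132, 0.01, 0.0803]
t 21.45 theta tool 0.34 F tangential -3.5 F [-0.6  -3.45  0.25] pos [0.5132 0.01   0.0803]
tube vise xy mm [-9.87 30.77] 146
eef_pos: [0.5136, 0.012, 0.0803]
t 22.05 theta tool 0.3537 F tangential -4.51 F [-1.07 -4.38  0.23] pos [0.5136 0.012  0.0803]
tube vise xy mm [-9.97 30.84] 142
```

The tube has stayed at y = 30.8 mm while the handle turned about 0.05 rad further, which gives about 12 N. The force reading of 4.5 N gives about 13 N. The two agree, so I stop here and release.

```bash
python3 -m jog '[[0,0.2,0,0],[0,0.35,0,0],[0,0.35,0,0],[0,0.35,-3,0],[0,0.35,-6,0],[0,0.35,-9,0],[0,0.35,-9,0],[-4,3,-11,0],[-4,7,-11,0],[-4,11,-11,0],[-4,15,-11,0],[-4,15,-11,0],[-4,15,-11,0],[-4,15,-11,0],[-4,15,-11,0],[-4,15,-11,0]]'
python3 - <<'E'
from h import *
c=meas(2,'crop10.png'); tube(c)
E
```

```text
t: 23.38
eef_pos: [0.4441, -0.1249, 0.1902]
tool_rot: [-0.0, 0.995, -0.102, 0.0]
contact_force: [-0.1, 0.1, 0.5]
gripper_width: 0.349
grasp_force: 0.0
t 23.4833 theta tool -0.3129 F tangential 0.14 F [-0.36 -0.02 -0.09] pos [ 0.444  -0.1254  0.1902]
tube vise xy mm [-9.94 30.9 ] 145
```

View pics/crop10.png

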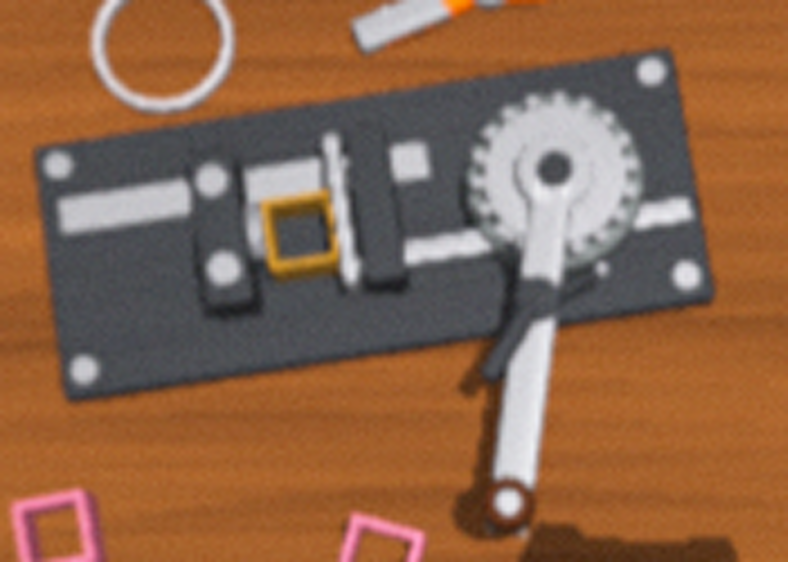

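The post is now at (508,500), the tube sits against the anvil, and the lever is on the jaw side. I'll check numerically that the jaw stayed put, using the rack end near (690,210).

Run:
```python
import cv2,numpy as np
g=lambda n:cv2.imread(f'pics/{n}.png',0)[190:232,560:760].astype(np.float32)[:, 90:]
for n in('crop5','crop7','crop8','crop9','crop10'):
    m=g(n); print(n,"rack bright px",round(np.clip((m-90)/110,0,1)[8:38].sum()/20,2))
```

```text
crop5 rack bright px 88.25
crop7 rack bright px 70.3
crop8 rack bright px 69.55
crop9 rack bright px 62.62
crop10 rack bright px 62.01
```

The jaw didn't retreat, but the clamp might be nearer 8 N than 15 N. There's plenty of time, so I'll re-engage and verify with a slightly further push.

Run:
```python
from h import *
c=cam("top"); t=th(ray(c,q([(508,500)]),.113)[0]); print("handle",t)
go(pp(t,.17),YAW-t); go(pp(t,.08),YAW-t)
```

```text
handle 0.2893169479863654
shift cm [  4.04 -13.93   2.02] spin -0.058 | now [ 0.4439 -0.1256  0.1902] yaw -0.205
shift cm [  4.04 -13.92  11.02] spin -0.058 | now [ 0.4439 -0.1256  0.1902] yaw -0.205
```

```bash
python3 -m jog '[[1,-4,0,-0.03],[2,-8,0,-0.06],[3,-11,0,-0.06],[4,-13.9,1,-0.06],[4.04,-13.9,2,-0.06],[4.04,-13.9,2,-0.06],[4.04,-13.9,2,-0.06],[4.04,-13.9,5,-0.06],[4.04,-13.9,8,-0.06],[4.04,-13.9,11,-0.06],[4.04,-13.9,11,-0.06],[4.04,-13.9,11,-0.06]]' | grep -E "eef|cont"; python3 -m jog '[[0,-0.3,0,0.02],[0.02,-0.6,0,0.04],[0.02,-0.8,0,0.05],[0.03,-0.95,0,0.06],[0.03,-0.95,0,0.06]]' | grep -E "eef|cont"; python3 -c "
from h import *
tube(meas(8))"
```

```text
eef_pos: [0.5105, -0.0002, 0.08]
contact_force: [0.4, 0.1, 0.7]
eef_pos: [0.5142, 0.0103, 0.0814]
contact_force: [0.7, -2.8, 1.8]
t 25.35 theta tool 0.3427 F tangential -2.05 F [ 0.12 -2.12  1.26] pos [0.5134 0.0104 0.0803]
tube vise xy mm [-9.98 30.85] 140
```

```bash
python3 -m jog '[[0,-0.1,0,0.01],[0,-0.2,0,0.013],[0,-0.2,0,0.013]]' | grep eef; python3 -c "
from h import *
tube(meas(7))"; python3 -m jog '[[0,-0.1,0,0.01],[0,-0.15,0,0.01],[0,-0.15,0,0.01]]' | grep eef; python3 -c "
from h import *
tube(meas(7,'crop11.png'))"
```

```text
eef_pos: [0.5137, 0.012, 0.0802]
t 25.95 theta tool 0.3541 F tangential -4.75 F [-0.94 -4.66  2.66] pos [0.5136 0.0122 0.0802]
tube vise xy mm [-10.01  30.84] 144
eef_pos: [0.5141, 0.0139, 0.0803]
t 26.55 theta tool 0.3665 F tangential -4.61 F [-1.29 -4.44  2.41] pos [0.5141 0.0139 0.0803]
tube vise xy mm [-9.65 30.93] 143
```

The handle stiffened at the same angle as before, which shows the clamp had held. It's now at about 15 N, so I release.

```bash
python3 -m jog '[[0,0.2,0,0],[0,0.4,0,0],[0,0.4,0,0],[0,0.4,-3,0],[0,0.4,-6,0],[0,0.4,-9,0],[0,0.4,-9,0],[-4,3,-11,0],[-4,7,-11,0],[-4,11,-11,0],[-4,15,-11,0],[-4,15,-11,0],[-4,15,-11,0],[-4,15,-11,0],[-4,15,-11,0],[-4,15,-11,0]]' | grep -E "eef|cont"
python3 - <<'E'
from h import *
c=cam("top"); tube(c); print(bot.hand_in())
E
```

```text
eef_pos: [0.4416, -0.1214, 0.1902]
contact_force: [0.0, 0.1, -0.4]
tube vise xy mm [-9.82 30.89] 144
the job is handed in; nothing more can be done
None
```

I flipped the lever to the closing side and clamped the tube against the stop at an estimated 15 N, judged from handle force and travel since the clamping force can't be read directly. The gripper is clear of the vise and the job is handed in; the hand-in returned no verdict.

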